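# Seat the green filter slider in the microscope base

### The arm

A 6-joint arm with a two-finger parallel gripper is mounted at the origin on the work surface. World frame = base frame: x ahead of the robot, y to its left, z up, the work surface at z = 0. Lengths are in m, angles in rad, forces in N, time in s.
With the tool pointing down it reaches from about 0.275 to 0.725 m from the base axis. Payload 15.9 kg.
Tool frame: the origin (TCP) lies on the centre line of the jaws, within the pads' length; the fingertips stand 19 mm ahead of it and the grasp point (between the pads) is the TCP (r.tips_ahead is the distance from the TCP to the fingertips, in m); z points along the fingers, y is the line along which they close (so a half turn about z gives the same grasp; the last joint's range is limited). The gripper opens to 85 mm and grips with 20 to 120 N. Pads are 22 mm wide; open, the fingers measure 114 mm over their backs; the gripper's body (76 mm by 85 mm) begins 54 mm behind the grasp point. The pads swing forward as they close: fully open they stand 13 mm farther back than shut.
Start: joints at [-1.11, 0.213, -0.034, 1.323, 0, 1.571], TCP at [0.222, -0.448, 0.25] pointing down, gripper open.
Joint ranges: [-2.98, 2.98], [-0.74, 1.72], [-1.14, 1.35], [-2.1, 2.04], [-1.57, 1.44], [-3.14, 3.14]. Speed limits (rad/s): [1.89, 1.89, 2.39, 2.57, 3.14, 3.14].

### API

Orientations are given as a unit quaternion [x, y, z, w].
In Python, from cell import r, eyes gives the robot as it stands. Calls block until the motion is done:
- r.reach(position, orientation): joint-space move of the TCP to a pose.
- r.movel(position, orientation=None, rate=0.15): straight line of the TCP; orientation=None keeps the orientation; rate is the mean speed in m/s.
- r.move_j(angles): joint-space move.
- r.grip(opening, squeeze=None): finger opening in m; squeeze is the grip in N (None keeps the last); returns when the fingers have stopped.
- r.sleep(seconds).
- r.ik(position, orientation): joint angles nearest the present ones, or None.
- r.read_state(): the state.
- eyes.capture(name): name is "scene" or "top"; returns (picture, depth): 420x560x3 uint8, blue, green, red; 420x560 float32, m along the optical axis (not along the pixel's ray), 0 where there is no reading.
- eyes.calibration(name): a dict with "mtx" (3x3 intrinsics, pixels), "R" (3x3) and "t" (3): a world point X has camera coordinates R X + t. Camera axes: x right, y down, z forward; pixel columns grow to the right and rows downward; lengths in m; the calibration is good to about 2 mm. A picture is of the moment at which its call begins. calibration takes no time and is no camera call.
A pose or a line that the arm cannot do raises r.PlanningError and nothing moves.
- r.close_job(): hands the job in; it is judged then, once.
The state is a dict: "time": time; "q": joint angles; "dq": joint speeds; "tau": joint torques, N m; "tool_pos": TCP position; "tcp_rot": TCP orientation; "contact_force": force on the tool from outside, world axes, zero at the start; "torque": the same for the moment, N m; "finger_gap": finger opening in m; "grasp_force": force on a finger pad.
Only numpy, scipy, OpenCV 4.12 (cv2) and the standard library are available. Lean on these libraries where they do the work, as an engineer would, in place of code of your own. Each camera call takes 0.05 s, during which the arm holds its last target. There are 200 camera calls.

### The job

Take the green-ended filter slider out of the rack, where it stands on edge, lay it flat on the blue mat and let go of it. Then take it again and slide it flat into the yellow-lipped slot in the side of the microscope's light base (the slot may sit a little off the middle of its bay, so feel for it), green end left outside, pushing back the stiff dust shutter until the slider is fully home; let go. Leave the other two sliders, the yellow tub and the carton where they are.

Things in the scene. Friction and masses are not known exactly. Their poses are not given: they have to be found in the camera images.
- slider: Green-ended filter slider: rigid dark bar 130 mm long (x), 16 thick (y), 40 wide (z), 130 g +-30 %, two round green windows; the last 44 mm at its -x end are green. Origin: middle of the long narrow edge it stands on in the rack (z up there), in any of the 3 grooves. It lies flat when its y axis is vertical; either face may be up. +x is the leading end.
- slider_mid (a point): Centre of the green slider's solid (20 mm along z from its origin). Axes as slider.
- slider_lead (a point): Centre of the green slider's leading (+x, dark) end face, 65 mm from slider_mid.
- slider_grip (a point): Centre of the green end part, the place to hold for the insertion: 43 mm from slider_mid towards -x, 22 mm from the green end face.
- slider_red: Another filter slider of the same size and frame, red-ended, on edge in the rack; bystander.
- slider_orange: Another filter slider of the same size and frame, orange-ended, on edge in the rack; bystander.
- rack: Fixed grey plate 130 (x) x 180 (y) x 6 mm; three grooves along x at y = -55, 0, 55 mm, each between white ribs 120 mm long, 5 thick, 18 apart inside, tops 20 mm above the bench. Sliders stand in them on edge, underside 6 mm and top edge 46 mm above the bench, dark end to the rack's +x; lift straight up. Origin: centre of its underside.
- mat: Fixed blue mat 170 (x) x 160 (y) x 3 mm on the bench. Origin: centre of its underside, top 3 mm above it. A slider stood on edge on it stays standing and topples flat if its upper part is pushed sideways.
- base: Fixed white microscope light base 180 (x) x 260 (y) x 70 mm high, origin centre of underside. Column and head over y = -25 to -130 mm, head 235 mm up. In a bay of its +y face sits a black slot holder with a level slot running to -y, 42 mm wide, 18 high (1 mm clearance all round), floor 29 mm, roof 47 mm above the bench. Yellow lips stand 6 mm out of the face and flare the mouth by 3.5 mm a side.
- base_mouth (a point): Middle of the bay in the plane of the base's +y face, 130 mm from the base's origin, 38 mm up. Axes as base; insertion is along -y. The slot's true middle lies up to 6 mm off this point to either side (base x); this is not measured: see the yellow lips or feel for it. The holder is clamped: it yields sideways only above about 35 N.
- base_stop (a point): 82 mm inside base_mouth: the depth of the slider's leading end when fully home (48 mm of slider stay outside); sideways as uncertain as base_mouth. On the way a dust shutter, first met 25 to 45 mm inside, slides back with the slider against about 4 N of friction, does not spring back, and meets a hard stop at full depth. Axes as base.
- tub: Yellow waste tub with red lid, 116 mm across, 112 mm high, loose; bystander. Origin: centre of its underside.
- carton: White and red carton 60 x 100 x 45 mm high, loose; bystander. Origin: centre of its underside.

How it is judged:
By the outcome, as a careful person would: the job done as asked, in the order asked, and still so for the second after the job is handed in, with the robot touching nothing.
It also fails if it takes over 56 s, if anything falls off the work surface, if the arm or the gripper's body presses on something with over 40 N, if the wrist force passes 120 N, or if a joint passes its speed limit or range.

## Working session

There is one attempt and no reset: what is moved stays moved. The work goes in short steps, each a Python script; the robot and the scene stay as the last script left them, time stands still between calls to the robot, and variables do not carry over. Pictures are saved under pics/ and viewed, at most 10 in all, crops included, and the job is handed in when it is done.

```bash
ls; mkdir -p pics; python3 - <<'E'
from cell import r, eyes
import cv2, numpy as np
for n in ("scene","top"):
    p,d=eyes.capture(n); cv2.imwrite(f"pics/{n}0.png",cv2.resize(p,(800,600),interpolation=cv2.INTER_CUBIC)); np.savez(f"{n}0.npz",p=p,d=d)
    c=eyes.calibration(n); print(n,c["mtx"].round(1).tolist(),c["R"].round(3).tolist(),c["t"].round(3).tolist())
print({k:np.round(v,3).tolist() for k,v in r.read_state().items()}, r.tips_ahead)
E
```

```text
pics
scene [[513.8, 0.0, 281.0], [0.0, 513.8, 210.9], [0.0, 0.0, 1.0]] [[0.622, 0.783, -0.015], [0.589, -0.481, -0.649], [-0.515, 0.395, -0.761]] [-0.378, -0.281, 1.451]
top [[432.9, 0.0, 279.8], [0.0, 432.9, 212.0], [0.0, 0.0, 1.0]] [[-0.005, -1.0, 0.003], [-0.972, 0.004, -0.234], [0.234, -0.004, -0.972]] [0.041, 0.558, 1.005]
{'time': 0.1, 'q': [-1.11, 0.213, -0.035, 1.323, -0.0, 1.571], 'dq': [0.001, -0.001, 0.002, -0.001, 0.001, 0.001], 'tau': [-0.001, -68.725, 48.781, 0.012, -0.0, 0.0], 'tool_pos': [0.222, -0.448, 0.25], 'tcp_rot': [0.974, 0.228, -0.0, -0.0], 'contact_force': [-0.113, -0.168, -0.268], 'torque': [0.026, -0.013, -0.006], 'grasp_force': 0.0, 'finger_gap': 0.085} 0.019
```

View pics/scene0.png

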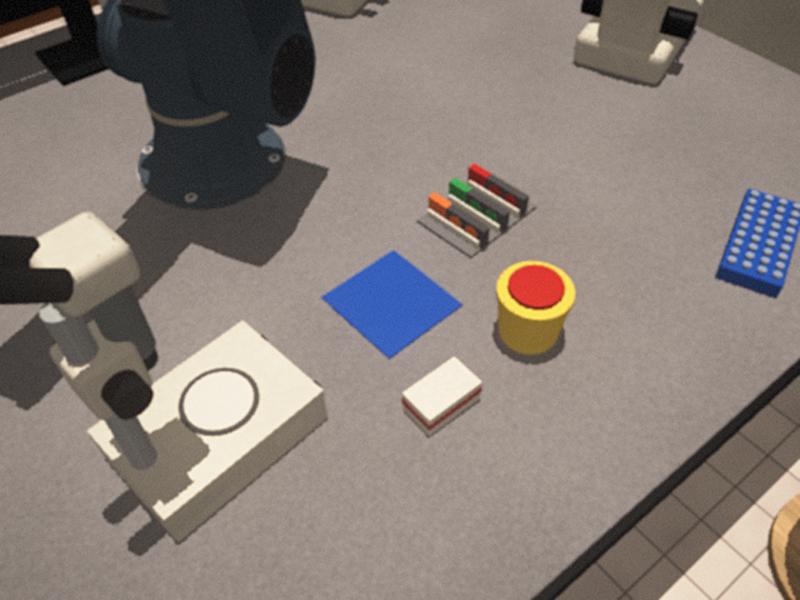

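View pics/top0.png

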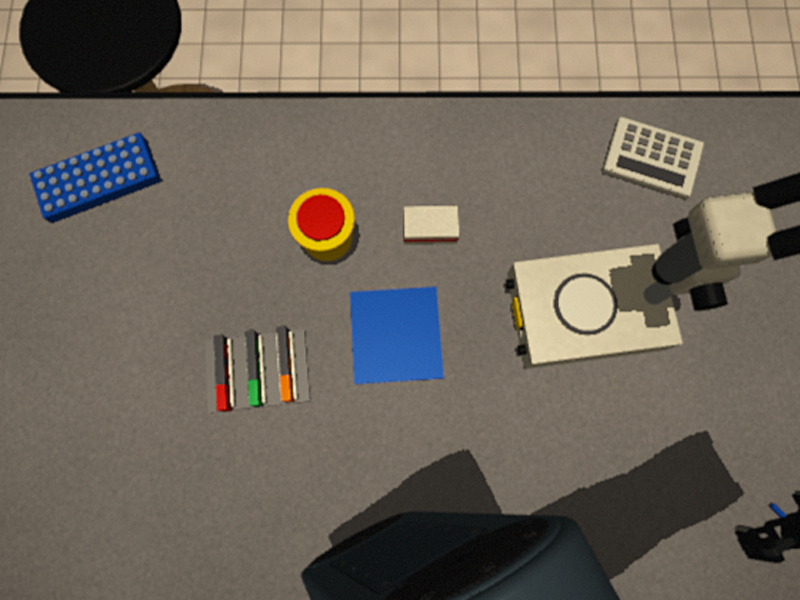

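The overhead view shows the rack at (260,370) with green in the middle groove, dark ends up (+x). The mat is at (396,335), the base at (600,305) with its yellow lips at (517,313), and the tub and carton sit above the mat. The scene view shows the same layout, but the slot face is hidden from it.

```bash
cat > meas.py <<'E'
import numpy as np, cv2
from cell import eyes
def pts(n,p,d,m):
    c=eyes.calibration(n); v,u=np.nonzero(m&(d>0)); z=d[v,u]
    X=np.c_[u,v,np.ones(len(u))]@np.linalg.inv(c["mtx"]).T*z[:,None]
    return (X-c["t"])@c["R"]
def ray(n,u,v,z):   # pixel -> world at height z
    c=eyes.calibration(n); R=c["R"]; C=-R.T@c["t"]
    w=R.T@np.linalg.inv(c["mtx"])@[u,v,1]; return C+w*(z-C[2])/w[2]
def hsv(p): return cv2.cvtColor(p,cv2.COLOR_BGR2HSV)
def rng(h,lo,hi): return cv2.inRange(h,np.array(lo),np.array(hi))>0
def rect(P):
    (c,s,a)=cv2.minAreaRect((P[:,:2]*1000).astype(np.float32)); return np.round(c,1),np.round(s,1),round(a,2)
E
python3 - <<'E'
from meas import *
for n in("scene","top"):
    f=np.load(n+"0.npz");p,d=f["p"],f["d"];h=hsv(p)
    g=rng(h,(45,100,40),(80,255,255)); P=pts(n,p,d,g); 
    rx=(P[:,0]>.2)&(P[:,0]<.6)&(P[:,1]>0)&(P[:,1]<.4); P=P[rx]
    T=P[P[:,2]>np.percentile(P[:,2],90)-.006]
    print(n,"green",len(T),T.mean(0).round(4),np.percentile(P[:,2],[50,95]).round(4),rect(T))
    b=rng(h,(105,150,60),(125,255,255)); 
    cn=[c for c in cv2.findContours(b.astype(np.uint8),0,2)[0] if cv2.contourArea(c)>1500]
    for c in cn:
        m=np.zeros(b.shape,np.uint8);cv2.drawContours(m,[c],-1,1,-1);P=pts(n,p,d,m>0);print(n,"blue",P.mean(0).round(4),rect(P))
    # all mid-height rack points: slider tops
    A=pts(n,p,d,np.ones(b.shape,bool)); 
    S=A[(A[:,2]>.036)&(A[:,2]<.055)&(A[:,0]>.2)&(A[:,0]<.55)&(A[:,1]>.05)&(A[:,1]<.4)]
    for lo in np.arange(.05,.4,.01):
        k=((S[:,1]>=lo)&(S[:,1]<lo+.01)).sum()
        if k>8: print(round(lo,2),k,end="; ")
    print()
    B=A[(abs(A[:,2]-.07)<.006)&(A[:,0]>.25)&(A[:,0]<.7)&(A[:,1]<-.12)&(A[:,1]>-.6)]
    print("base top",len(B),rect(B),np.median(B[:,2]))
f=np.load("top0.npz");p,d=f["p"],f["d"];h=hsv(p)
y=rng(h,(18,120,60),(35,255,255)); y[:,:340]=0;y[:,385:]=0;y[:180]=0;y[260:]=0
v,u=np.nonzero(y);print("lip",len(u),u.mean(),v.mean(),u.min(),u.max(),v.min(),v.max(), ray("top",u.mean(),v.mean(),.045))
P=pts("top",p,d,y);print(P.mean(0),P.min(0),P.max(0))
cv2.imwrite("pics/a.png",np.vstack([cv2.resize(p[170:270,340:490],(750,500),interpolation=cv2.INTER_CUBIC)]))
cv2.imwrite("pics/b.png",cv2.resize(p[220:300,135:235],(750,600),interpolation=cv2.INTER_CUBIC))
E
```

```text
scene green 76 [0.4109 0.291  0.0442] [0.036  0.0465] (array([409.3, 290.7]), array([43.2, 17.8]), 7.92)
scene blue [0.5205 0.0474 0.0015] (array([517.5,  49.3]), array([169.9, 159.5]), 3.99)
0.22 13; 0.23 130; 0.24 148; 0.25 38; 0.28 62; 0.29 168; 0.3 85; 0.33 25; 0.34 135; 0.35 118; 0.36 31; 
base top 9812 (array([ 557.1, -297.3]), array([184.5, 260.7]), 7.33) 0.06894297371681332
top green 118 [0.4084 0.29   0.0455] [0.0445 0.0479] (array([408.9, 290.5]), array([42.9, 16.6]), 5.36)
top blue [0.5139 0.0464 0.0025] (array([515.6,  46.3]), array([169. , 158.4]), 3.43)
top blue [0.8126 0.6135 0.0308] (array([819.3, 616.9]), array([100.8, 219.4]), 22.71)
0.22 25; 0.23 165; 0.24 159; 0.25 23; 0.28 102; 0.29 194; 0.3 83; 0.33 44; 0.34 188; 0.35 144; 0.36 16; 
base top 7096 (array([ 559.1, -300.4]), array([181.4, 262.2]), 7.39) 0.07004478882746187
lip 120 361.55 218.75833333333333 358 365 207 230 [ 0.54472406 -0.16718893  0.045     ]
[ 0.54588668 -0.16834633  0.03915111] [ 0.5205865  -0.17494593 -0.00289081] [ 0.57576042 -0.16249932  0.05969498]
```

View pics/a.png

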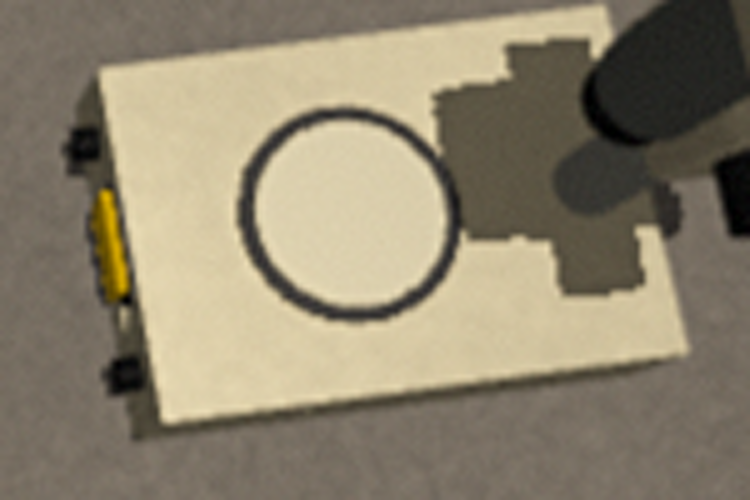

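View pics/b.png

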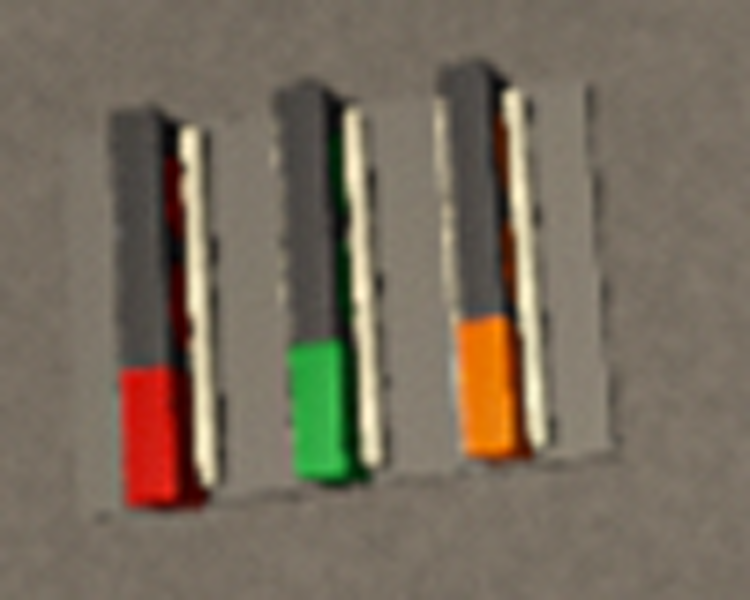

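The enlarged crops show the green slider's top edge running from (301,88) to (323,477) in crop b. The lip patch is centred at (112,246) in crop a, and the base's near top edge runs from (100,68) to (160,425).

```bash
cat > h.py <<'E'
from meas import *
from cell import r
from scipy.spatial.transform import Rotation as Ro
def down(deg):   # tool z down, tool y along heading deg
    a=np.radians(deg); y=np.array([np.cos(a),np.sin(a),0]); z=np.array([0,0,-1.])
    return Ro.from_matrix(np.c_[np.cross(y,z),y,z]).as_quat()
def st(msg=""):
    s=r.read_state(); print(msg,"t",round(s["time"],2),"p",np.round(s["tool_pos"],4),"F",np.round(s["contact_force"],1),"gap",round(s["finger_gap"],4),"gf",round(float(s["grasp_force"]),1)); return s
MAT=np.array([.5155,.0475]); BY=7.37
E
python3 - <<'E'
from h import *
cb=lambda x,y:((x+.5)/7.5-.5+135,(y+.5)/7.5-.5+220)
ca=lambda x,y:((x+.5)/5-.5+340,(y+.5)/5-.5+170)
a=ray("top",*cb(301,88),.046);b=ray("top",*cb(323,477),.046)
d=a-b;yaw=np.degrees(np.arctan2(d[1],d[0]));print("slider",a,b,np.linalg.norm(d),yaw,(a+b)/2)
e=[ray("top",*ca(*q),.07) for q in((100,68),(160,425))];d=e[0]-e[1];print("base edge",e,np.linalg.norm(d),np.degrees(np.arctan2(d[1],d[0])))
print("mouth from edge",(e[0]+e[1])/2)
for z in(.04,.045,.05,.055):print(z,ray("top",*ca(112,246),z))
f=np.load("top0.npz");P=pts("top",f["p"],f["d"],rng(hsv(f["p"]),(45,100,40),(80,255,255)))
P=P[(P[:,2]>.042)&(P[:,2]<.052)&(P[:,0]<.5)];print(P.mean(0))
for s in(0,180):
    for nm,p,w in(("rack",[.452,.293,.042],yaw+90+s),("mat",[*MAT,.04],BY+s),("ins",[.5445,-.09,.04],BY+s),("insf",[.5382,-.145,.04],BY+s)):
        q=r.ik(p,down(w));print(s,nm,None if q is None else np.round(q,2))
E
```

```text
slider [0.51422437 0.30067762 0.046     ] [0.38623561 0.28688324 0.046     ] 0.12872998506354244 6.151480670923112 [0.45022999 0.29378043 0.046     ]
base edge [array([ 0.63047073, -0.16180457,  0.07      ]), array([ 0.4505578 , -0.18214607,  0.07      ])] 0.18105921538716707 6.4506417605522035
mouth from edge [ 0.54051426 -0.17197532  0.07      ]
0.04 [ 0.54573059 -0.16931268  0.04      ]
0.045 [ 0.54461236 -0.16831679  0.045     ]
0.05 [ 0.54349414 -0.16732091  0.05      ]
0.055 [ 0.54237591 -0.16632502  0.055     ]
[0.4081995  0.29008237 0.04558074]
0 rack [ 0.58  0.42 -0.3   0.85  0.    0.47]
0 mat [ 0.09  0.39 -0.36  0.83  0.    1.53]
0 ins [-0.16  0.45 -0.26  0.86  0.    1.28]
0 insf [-0.26  0.46 -0.25  0.87  0.    1.18]
180 rack [ 0.58  0.42 -0.3   0.85  0.   -2.67]
180 mat [ 0.09  0.39 -0.36  0.83  0.   -1.61]
180 ins [-0.16  0.45 -0.26  0.86  0.   -1.86]
180 insf [-0.26  0.46 -0.25  0.87  0.   -1.96]
```

```bash
python3 - <<'E'
from h import *
p=np.array([.4505,.2942]); q=down(96)
r.grip(.034)
r.reach([*p,.11],q); st("above")
r.movel([*p,.043],rate=.12); st("down")
r.grip(0,60); st("grip")
r.movel([*p,.135],rate=.15); st("lift")
# standing place so the toppled slider ends at mat centre
a=np.radians(BY); ax=np.array([np.cos(a),np.sin(a)]); s0=MAT-.026*ax
r.reach([*s0,.10],down(BY)); st("over mat")
pic,d=eyes.capture("scene"); cv2.imwrite("pics/c.png",cv2.resize(pic[110:260,180:400],(800,545),interpolation=cv2.INTER_CUBIC))
E
```

```text
above t 3.43 p [0.451  0.2937 0.1101] F [-0.4  0.5  1. ] gap 0.0339 gf 0.0
down t 4.14 p [0.4509 0.2943 0.0436] F [ 0.4 -0.3 -0.2] gap 0.0338 gf 0.0
grip t 4.44 p [0.451  0.2948 0.0438] F [0.1 1.8 7.4] gap 0.0146 gf 60.1
lift t 5.21 p [0.4501 0.2939 0.1341] F [-0.  -0.2 -0.4] gap 0.015 gf 59.1
over mat t 6.21 p [0.4896 0.0447 0.0997] F [-0.6  0.  -1. ] gap 0.0148 gf 59.0
```

View pics/c.png

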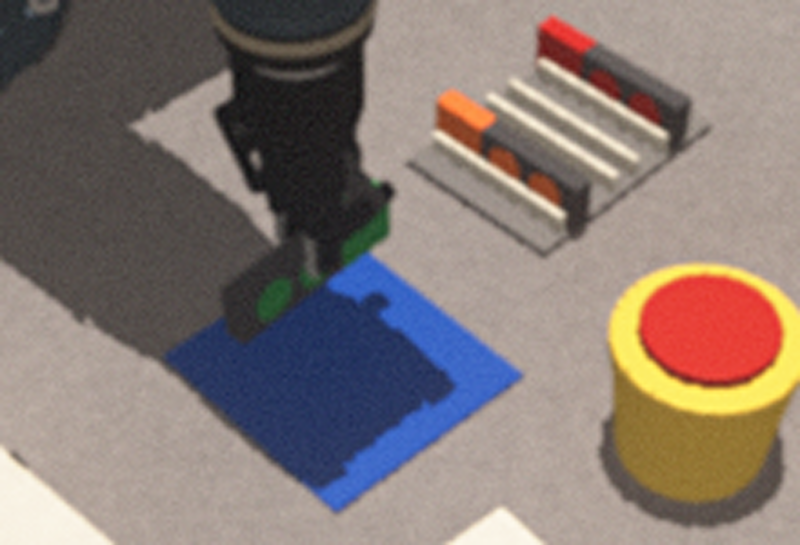

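The scene crop shows the slider held at its middle above the mat at (305,280), green end at (365,240) to +y and dark end to −y. The other two sliders are undisturbed. Next I set it on edge, release it and topple it.

```bash
python3 - <<'E'
from h import *
a=np.radians(BY); ax=np.array([np.cos(a),np.sin(a)]); s0=MAT-.026*ax
r.movel([*s0,.045],rate=.12)
for z in (.043,.0415,.040):
    r.movel([*s0,z],rate=.05); s=st("lower")
    if s["contact_force"][2]>3: break
r.grip(.034); st("open")
r.movel([*s0,.09],rate=.15)
r.grip(0,20)
b=s0-.042*ax
r.movel([*b,.09],rate=.15); r.movel([*b,.054],rate=.15); st("beside")
e=s0+.012*ax
r.movel([*e,.054],rate=.08); st("pushed")
r.sleep(.2)
r.movel([*(s0-.03*ax),.11],rate=.2); st("up")
r.reach([.50,.20,.20],down(BY))
for n in("scene","top"):
    p,d=eyes.capture(n); np.savez(n+"1.npz",p=p,d=d)
    if n=="top": cv2.imwrite("pics/d.png",cv2.resize(p[185:285,220:370],(750,500),interpolation=cv2.INTER_CUBIC))
st()
E
```

```text
lower t 7.12 p [0.4901 0.0442 0.0435] F [-0.4 -0.6 -0.1] gap 0.0152 gf 59.0
lower t 7.37 p [0.4897 0.0441 0.0415] F [ 0.1 -0.2 -0.9] gap 0.0149 gf 59.0
lower t 7.62 p [0.4903 0.0442 0.0403] F [0.6 1.1 4.4] gap 0.0146 gf 59.5
open t 7.94 p [0.4896 0.0441 0.0399] F [-0.   0.7 -0.8] gap 0.0343 gf 0.0
beside t 9.68 p [0.4482 0.0388 0.054 ] F [-0.4 -0.  -0.2] gap 0.0002 gf 0.0
pushed t 10.5 p [0.5012 0.0457 0.054 ] F [ 0.   1.  -0.4] gap 0.0 gf 0.0
up t 11.2 p [0.4604 0.0404 0.1101] F [ 0.9 -0.4  0.1] gap -0.0001 gf 0.0
 t 12.07 p [0.4996 0.1988 0.1989] F [-0.5 -0.9 -0.1] gap 0.0002 gf 0.0
```

View pics/d.png

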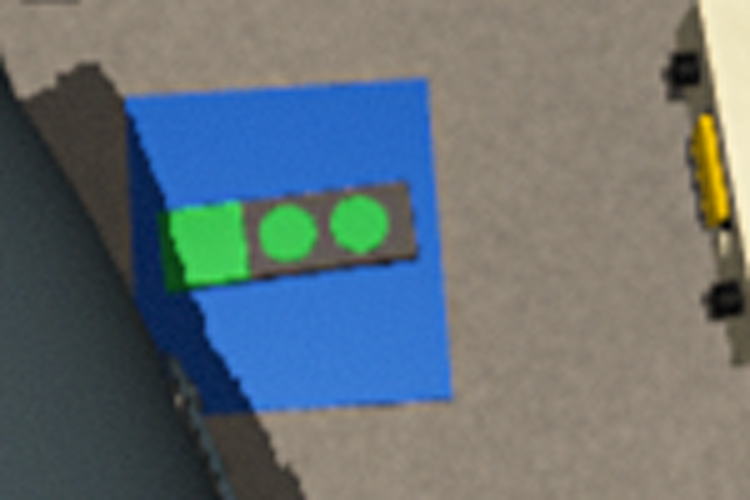

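Crop d shows the slider lying flat on the mat. The green part spans (165,212) to (249,280), the dark leading end runs from (408,183) to (418,260), and the lips are clear at (710,170).

```bash
python3 - <<'E'
from h import *
cd=lambda x,y:((x+.5)/5-.5+220,(y+.5)/5-.5+185)
W=lambda x,y:ray("top",*cd(x,y),.019)[:2]
L=(W(163,212)+W(172,292))/2;B=(W(243,203)+W(249,280))/2;E=(W(408,183)+W(418,260))/2
print("L",L,"border",B,"lead",E,np.linalg.norm(E-L),np.linalg.norm(B-L),"heading",np.degrees(np.arctan2(*(E-L)[::-1])))
for n in("scene","top"):
    f=np.load(n+"1.npz");P=pts(n,f["p"],f["d"],rng(hsv(f["p"]),(45,100,40),(85,255,255)))
    P=P[(P[:,0]>.4)&(P[:,0]<.62)&(P[:,1]>-.05)&(P[:,1]<.14)&(P[:,2]>.014)&(P[:,2]<.03)]
    K=P[P[:,1]>.068]; print(n,"green end",len(K),K.mean(0).round(4),rect(K))
# base edges, subpixel
p=np.load("top1.npz")["p"]; V=cv2.GaussianBlur(p.astype(np.float32).mean(2),(3,3),0)
def cross(prof,th):
    k=np.nonzero((prof[:-1]<th)&(prof[1:]>=th))[0]
    return None if len(k)==0 else k[-1]+(th-prof[k[-1]])/(prof[k[-1]+1]-prof[k[-1]])
pl=[(352+cross(V[v,352:380],150),v) for v in range(188,250) if cross(V[v,352:380],150) is not None]
pb=[(u,262-cross(V[235:263,u][::-1],150)) for u in range(380,470) if cross(V[235:263,u][::-1],150) is not None]
pt=[(u,160+cross(V[160:200,u],150)) for u in range(370,445) if cross(V[160:200,u],150) is not None]
for nm,q in(("+y",pl),("-x",pb),("+x",pt)):
    w=np.array([ray("top",*x,.07)[:2] for x in q],np.float32); x=cv2.fitLine(w,cv2.DIST_HUBER,0,.001,.001).ravel()
    print(nm,len(q),"heading",np.degrees(np.arctan2(x[1],x[0])).round(2),"pt",x[2:].round(4))
h=hsv(p);y=rng(h,(18,120,60),(35,255,255)); y[:,:350]=0;y[:,375:]=0;y[:195]=0;y[240:]=0
v,u=np.nonzero(y);print("lip",len(u),[ray("top",u[v==k].mean(),k,.045)[:2].round(4).tolist()+[int((v==k).sum())] for k in(v.min(),v.min()+1,v.max()-1,v.max())])
Q=pts("top",p,np.load("top1.npz")["d"],y);print(np.median(Q,0))
E
```

```text
L [0.50919766 0.10677172] border [0.51448627 0.06670102] lead [ 0.52457562 -0.01885528] 0.126564700121556 0.04041819598404836 heading -83.02116085677505
scene green end 223 [0.515  0.0917 0.0178] (array([513.7,  91.4]), array([42.3, 43.6]), 7.27)
top green end 247 [0.513  0.0888 0.0187] (array([513.3,  88.5]), array([39.3, 43.7]), 7.93)
+y 62 heading 7.24 pt [ 0.5402 -0.1715]
-x 90 heading -82.54 pt [ 0.4647 -0.2905]
+x 75 heading -85.58 pt [ 0.637  -0.2722]
lip 120 [[0.5752, -0.1673, 1], [0.5726, -0.1672, 3], [0.5185, -0.1683, 4], [0.5159, -0.1669, 1]]
[ 0.5453873  -0.16815642  0.04792672]
```

```bash
cat >> h.py <<'E'
BY=7.3
_a=np.radians(BY); UX=np.array([np.cos(_a),np.sin(_a)]); UY=np.array([-UX[1],UX[0]])
def W2(s,t): return UX*s+UY*t
S0,T0=.519,-.239   # slot middle and face plane in base-aligned coordinates
E
python3 - <<'E'
from h import *
g=np.array([.5125,.0880]); q=down(BY)
r.grip(.054)
r.reach([*g,.06],q); st("above")
r.movel([*g,.026],rate=.1); st("down"); r.movel([*g,.022],rate=.05); st("down")
r.grip(0,80); st("grip")
r.movel([*g,.09],rate=.12); st("lift")
r.movel([*W2(S0,T0+.021+.108),.075],rate=.2)
r.movel([*W2(S0,T0+.021+.108),.049],rate=.1); st("pre")
for n in("scene","top"):
    p,d=eyes.capture(n); np.savez(n+"2.npz",p=p,d=d)
a=np.load("scene2.npz")["p"][150:300,80:280];b=np.load("top2.npz")["p"][180:270,280:400]
cv2.imwrite("pics/e.png",np.vstack([cv2.resize(a,(400,300),interpolation=2),cv2.resize(b,(400,300),interpolation=2)]))
cv2.imwrite("pics/f.png",cv2.resize(b,(800,600),interpolation=2))
E
```

```text
above t 13.38 p [0.5133 0.0886 0.061 ] F [0.5 0.9 0.5] gap 0.0543 gf 0.0
down t 13.88 p [0.5129 0.0886 0.0266] F [-0.5 -0.2  0.1] gap 0.0537 gf 0.0
down t 14.12 p [0.5127 0.0881 0.0223] F [-0.2  0.4 -0.1] gap 0.0541 gf 0.0
grip t 14.43 p [0.5128 0.088  0.0227] F [-2.   0.1 10.1] gap 0.038 gf 81.3
lift t 15.14 p [0.5122 0.088  0.0894] F [-0.5  0.8 -1. ] gap 0.0378 gf 80.2
pre t 16.37 p [ 0.5285 -0.0425  0.049 ] F [-0.5 -0.2 -1.3] gap 0.0378 gf 80.2
```

View pics/f.png

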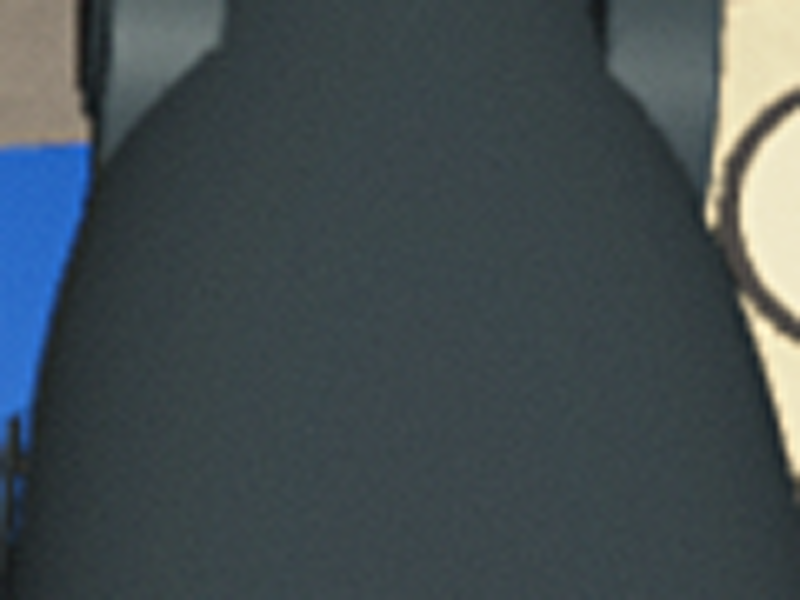

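View pics/e.png

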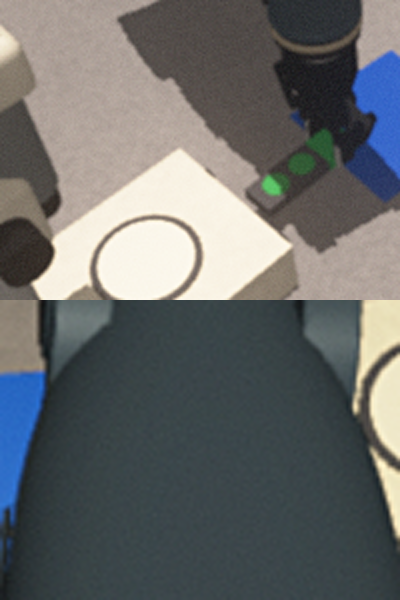

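The scene view shows the slider held level in front of the base (windows at (302,163) and (273,185)). The top camera is blocked by the arm. I'll check the slider's height and tilt from the scene depth.

```bash
python3 - <<'E'
from h import *
f=np.load("scene2.npz");p,d=f["p"],f["d"]
P=pts("scene",p,d,np.ones(d.shape,bool)); c=np.c_[P[:,:2]@UX,P[:,:2]@UY,P[:,2]]
k=(abs(c[:,0]-S0)<.03)&(c[:,1]<T0+.11)&(c[:,1]>T0+.006)&(c[:,2]>.033)&(c[:,2]<.06); Q=c[k]
A=np.c_[Q[:,:2]-[S0,-.16],np.ones(len(Q))]; x=np.linalg.lstsq(A,Q[:,2],rcond=None)[0]
res=abs(A@x-Q[:,2])<.004; x=np.linalg.lstsq(A[res],Q[res,2],rcond=None)[0]; Q=Q[res]
print(len(Q),"slopes s,t (deg)",np.degrees(x[:2]).round(2),"z",x[2].round(4))
for t in np.arange(-.22,-.13,.01):
    R=Q[abs(Q[:,1]-t)<.005]; 
    if len(R)>5: print(t.round(3),len(R),np.percentile(R[:,0],[3,97]).round(4),np.median(R[:,2]).round(4))
print(np.percentile(Q[:,1],[1,99]))
B=c[(abs(c[:,2]-.07)<.006)&(c[:,1]<T0+.01)&(c[:,1]>-.45)&(abs(c[:,0]-.514)<.1)]; print("base top",np.median(B[:,2]),np.percentile(B[:,0],[1,99]),np.percentile(B[:,1],[1,99]))
E
```

```text
622 slopes s,t (deg) [-2.08  0.49] z 0.0436
-0.21 80 [0.5012 0.5403] 0.043
-0.2 75 [0.5011 0.5399] 0.0434
-0.19 72 [0.5019 0.5388] 0.0435
-0.18 76 [0.5016 0.5405] 0.0438
-0.17 70 [0.5014 0.538 ] 0.0436
-0.16 65 [0.5009 0.5385] 0.0436
-0.15 69 [0.5001 0.5395] 0.0437
-0.14 77 [0.5006 0.5398] 0.044
[-0.21372555 -0.13029685]
base top 0.06900894721079807 [0.42746949 0.6053141 ] [-0.44677994 -0.23819032]
```

```bash
cat > ins.py <<'E'
from h import *
def frc():
    F=np.mean([(r.sleep(.02),r.read_state()["contact_force"])[1] for _ in range(3)],0)
    return np.array([F[:2]@UX,F[:2]@UY,F[2]])
def insert(s,z,t,tend,step=.004,lim=15,rate=.05):
    """advance towards -t, yielding sideways/up to the felt force; returns the last command"""
    while t>tend+1e-6:
        t=max(t-step,tend); r.movel([*W2(s,t),z],rate=rate); f=frc()-[0,0,-1.3]
        print(round((T0-(t-.108))*1000,1),"s %.4f z %.4f"%(s,z),f.round(1))
        if f[1]>lim: print("blocked"); break
        if abs(f[0])>2.5: s+=np.clip(f[0]*.00012,-.0012,.0012)
        if abs(f[2])>2.5: z+=np.clip(f[2]*.00012,-.0012,.0012)
    st("end"); return s,z,t
E
python3 - <<'E'
from ins import *
t=T0+.021+.108
r.movel([*W2(S0,t),.0503],rate=.1)
print(insert(S0,.0503,t,T0-.030+.108))
E
```

```text
-17.0 s 0.5190 z 0.0503 [-0.1  0.1  0.5]
-13.0 s 0.5190 z 0.0503 [-0.   0.2  0.4]
-9.0 s 0.5190 z 0.0503 [ 0.3  0.  -0.2]
-5.0 s 0.5190 z 0.0503 [-0.5  0.1  0.5]
-1.0 s 0.5190 z 0.0503 [0.1 0.5 0.1]
3.0 s 0.5190 z 0.0503 [ 0.2 -0.3  0.5]
7.0 s 0.5190 z 0.0503 [-0.3  0.3  0.4]
11.0 s 0.5190 z 0.0503 [-0.1  0.2  0.4]
15.0 s 0.5190 z 0.0503 [-0.2  0.2  0.7]
19.0 s 0.5190 z 0.0503 [0.4 0.3 0.7]
23.0 s 0.5190 z 0.0503 [-0.4 -0.8 -0.3]
27.0 s 0.5190 z 0.0503 [0.1 0.1 0.2]
30.0 s 0.5190 z 0.0503 [-0.2  0.  -0.2]
end t 20.62 p [ 0.5353 -0.0938  0.0503] F [-0.3  0.  -2.1] gap 0.0373 gf 80.5
(0.519, 0.0503, -0.16100000000000003)
```

Entry was clean with no contact force. I'll push on to full depth; the stop should show as a clear rise.

```bash
python3 - <<'E'
from ins import *
s,z,t=insert(.519,.0503,-.161,T0-.076+.108,step=.006,lim=20)
s,z,t=insert(s,z,t,T0-.092+.108,step=.002,lim=14)
p,d=eyes.capture("scene"); np.savez("scene3.npz",p=p,d=d)
cv2.imwrite("pics/g.png",cv2.resize(p[150:300,80:280],(800,600),interpolation=2))
E
```

```text
36.0 s 0.5190 z 0.0503 [ 0.7 -0.3  0.4]
42.0 s 0.5190 z 0.0503 [ 1.2 -0.7  0.6]
48.0 s 0.5190 z 0.0503 [ 1.9 -0.5  0.4]
54.0 s 0.5190 z 0.0503 [ 2.3  1.2 -0.3]
60.0 s 0.5190 z 0.0503 [ 3.1  1.7 -0.3]
66.0 s 0.5194 z 0.0503 [ 1.7  1.2 -0. ]
72.0 s 0.5194 z 0.0503 [ 2.3  1.3 -0.5]
76.0 s 0.5194 z 0.0503 [ 2.7  2.7 -0.6]
end t 23.13 p [ 0.5415 -0.1392  0.0503] F [ 2.2  2.7 -2.4] gap 0.0381 gf 80.5
78.0 s 0.5197 z 0.0503 [1.5 4.5 0.2]
80.0 s 0.5197 z 0.0503 [0.7 4.1 0.2]
82.0 s 0.5197 z 0.0503 [-0.6  3.9  0. ]
84.0 s 0.5197 z 0.0503 [ 1.6 14.9  2.5]
blocked
end t 24.33 p [ 0.5425 -0.1459  0.0501] F [ 0.1 14.7  1.2] gap 0.0377 gf 80.6
```

View pics/g.png

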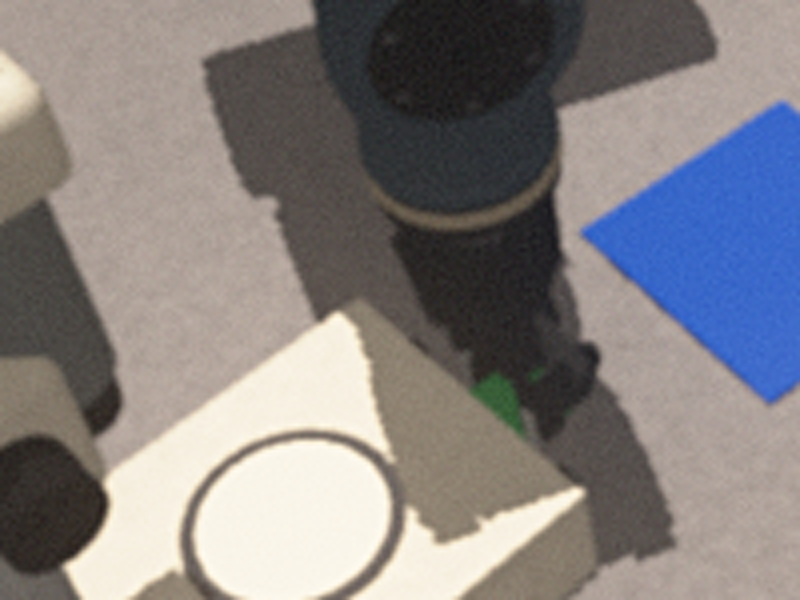

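The scene view shows only the green part left outside the face at (500,400), and the force rose sharply at the expected 82–84 mm. I'll press a little harder to confirm the stop, then let go and back off upward to check.

```bash
python3 - <<'E'
from ins import *
s,z,t=insert(.5197,.0503,T0-.084+.108,T0-.088+.108,step=.001,lim=24)
p0=r.read_state()["tool_pos"]
r.grip(.056); st("open")
q=r.read_state()["tool_pos"]
r.movel([q[0],q[1],.12],rate=.12)
r.reach([.46,.16,.25],down(BY)); st("away"); r.sleep(.3)
for n in("scene","top"):
    p,d=eyes.capture(n); np.savez(n+"4.npz",p=p,d=d)
    P=pts(n,p,d,rng(hsv(p),(45,80,30),(85,255,255))); c=np.c_[P[:,:2]@UX,P[:,:2]@UY,P[:,2]]
    c=c[(abs(c[:,0]-S0)<.04)&(c[:,1]<T0+.08)&(c[:,1]>T0-.03)&(c[:,2]>.03)]
    print(n,len(c),"t out",(np.percentile(c[:,1],[2,98])-T0).round(4),"s",np.percentile(c[:,0],[2,98]).round(4),"z",np.median(c[:,2]).round(4))
p=np.load("top4.npz")["p"];cv2.imwrite("pics/h.png",cv2.resize(p[120:270,200:400],(800,600),interpolation=2))
E
```

```text
85.0 s 0.5197 z 0.0503 [ 1.3 21.4  3.2]
86.0 s 0.5197 z 0.0507 [ 2.7 27.6  1.3]
blocked
end t 24.98 p [ 0.5424 -0.1461  0.0502] F [-0.9 27.5  0.2] gap 0.0381 gf 80.6
open t 25.3 p [ 0.5432 -0.1497  0.0508] F [ 0.4  0.2 -0.2] gap 0.0558 gf 0.0
away t 27.32 p [0.4602 0.1593 0.2494] F [-0.7  0.6 -0.4] gap 0.0558 gf 0.0
scene 304 t out [0.0146 0.0505] s [0.5027 0.5409] z 0.0435
top 299 t out [0.0065 0.0495] s [0.5    0.5393] z 0.0446
```

View pics/h.png

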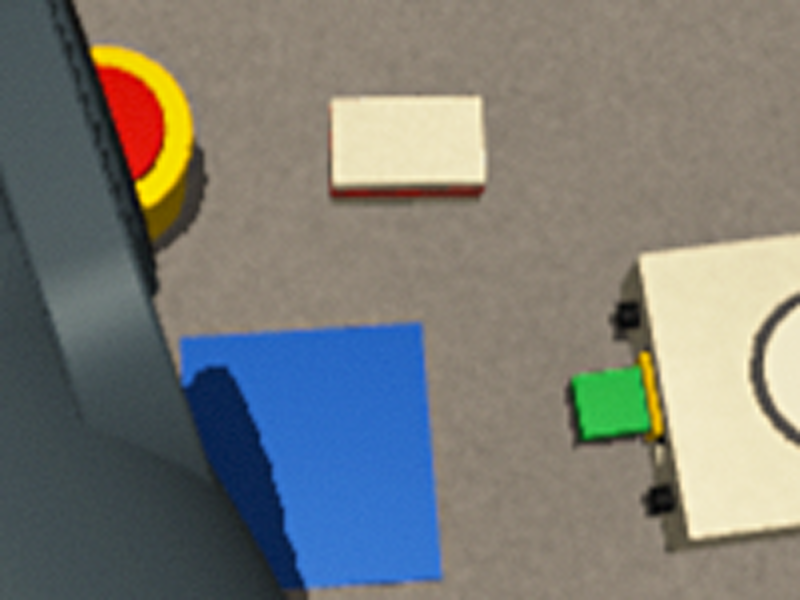

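The picture shows only the green block at (610,405) outside the lips, about 49 mm of it measured (48 expected). The carton and tub are where they were. The hard stop held at 27 N with no movement, so I'm handing in.

```bash
python3 -c "
from cell import r
print(r.close_job())"
```

```text
the job is handed in; nothing more can be done
None
```

The green slider was laid flat on the mat and let go, then pushed into the slot until it hit the hard stop and let go again, green end outside; I handed the job in at about 27 s.

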